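Lock a display spotlight into its track so that it lights the green bottle

TASK

Fit the loose black spotlight from the cardboard tray into the aluminium track on the oak display board, so that it shines across the board onto the green bottle. Feel its T-shaped foot down through the slot of the track, press it in against the contact spring, give it a quarter turn clockwise (seen from above) until the foot is square across under the lips and holds, and let go. Work gently: do not force the foot or the track, do not let the lamp tip over, and leave the bottles, the vase and the carton where they stand.

Things in the scene. Friction and masses are not known exactly. Their poses are not given: they have to be found in the camera images.
- lamp: The loose black spotlight, 170 g, upright in the tray. Origin: centre of the underside of its square housing, on the T-foot's axis; z up, x the way it shines. Housing 44 (x) by 28 (y) by 44 mm high: grip it across the flat 28 mm sides. The spot (36 mm across, axis 26 mm above the origin) reaches out to 73 mm along +x, a heat sink to 34 mm along -x.
- foot (a point): Underside of the lamp's steel T-foot, on its axis, 11.5 mm below the lamp's origin. An 8 mm round neck, 5.5 mm long, carries the foot: 26 mm long along the lamp's x, 9 wide along y, 6 thick. Two opposite corners are rounded: inside the track it turns only clockwise (from above), freely through the quarter turn, and stops on the walls about 6 degrees past it.
- board: The fixed oak display board, 360 (x) by 250 (y) by 30 mm high, with the aluminium track along x and the glass beside it; origin at the centre of its underside, z up. The track stands no more than 40 N from the lamp.
- track_mid (a point): On the board: nominal middle of the track, at y = -80 mm, level with the track's top face, 52 mm above the board's origin. Track along the board's x, 320 long, 36 wide, 22 high; slot 10.5 mm wide, open from above, along its middle. The track was fixed by eye: parallel, but slot and all lie up to 8 mm to either side (y) of this point. That is not measured: feel for it.
- cavity (a point): In the track, 7 mm below point track_mid: top of the sprung copper contact strip. Lips above are 3.5 mm thick, the cavity 26.8 wide. The foot needs 2 N to start the strip down; 6 N at 2.5 mm, where the foot comes clear below the lips (lamp's origin 54 mm above the board's); 9 N at 4.5 mm, where the housing meets the track's top. Let go, a turned foot is lifted against the lips.
- second_lamp (a point): A lamp of the same kind already fixed in the track, pointing to the board's +y: this is the nominal centre of its housing's underside, at x = +122 mm on the board (it shares the track's sideways offset); just beyond it, at the +x end, sits a grey end feed, 26 mm high.
- green_bottle: The green glass bottle to be lit, 74 mm across, 112 mm high; origin at the centre of its underside. It stands on the board at y about +60 mm, x about -85 or +20 mm.
- amber_bottle: An amber glass bottle of the same shape, in the other of these two places; origin at the centre of its underside. Not to be moved.
- black_vase: A black vase, 62 mm across, 96 mm high, on the board at x about +125 mm; origin at the centre of its underside. Not to be moved.
- carton: A closed cardboard carton, 75 by 95 by 60 mm high; origin at the centre of its underside. Not to be moved.
- tray: The fixed cardboard tray insert, 150 by 90 by 30 mm high; origin at the centre of its underside. The lamp stands on its top face, the foot hanging in a pocket 34 by 16 mm, 16 mm deep, at x = +20 mm.
There are look-alikes about, which are no part of the job. Leave any yellow look-alike of the lamp alone.

How it is judged:
By the outcome, as a careful person would: the job done as asked, in the order asked, and still so for the second after the job is handed in, with the robot touching nothing.
It also fails if it takes over 59 s, if anything falls off the work surface, if the arm or the gripper's body presses on something with over 40 N, if the wrist force passes 120 N, or if a joint passes its speed limit or range.

ROBOT

A 6-joint arm with a two-finger parallel gripper is mounted at the origin on the work surface. World frame = base frame: x ahead of the robot, y to its left, z up, the work surface at z = 0. Lengths are in mm, angles in rad, forces in N, time in s.
With the tool pointing down it reaches from about 300 to 775 mm from the base axis. Payload 14.6 kg.
Tool frame: the origin (TCP) lies between the finger pads; the fingertips stand robot.tip_reach ahead of it and the grasp point (between the pads) is the TCP (robot.tip_reach is the distance from the TCP to the fingertips, in mm); z points along the fingers, x is the direction in which the jaws open and shut, and the axes are right-handed (so a half turn about z gives the same grasp; the last joint's range is limited). The gripper opens to 94 mm and grips with 3 to 60 N. Pads are 16 mm wide; open, the fingers measure 119 mm over their backs; the gripper's body (75 mm by 177 mm) begins 78 mm behind the grasp point.
Start: joints at [-1.397, 0.3, 1.521, -0, 1.321, -0.067], TCP at [131.157, -534.123, 224.446] pointing down, gripper open.
Joint ranges: [-3.03, 3.03], [-0.79, 2.21], [0.23, 2.52], [-1.04, 4.18], [0, 3.07], [-2.55, 2.55]. Speed limits (rad/s): [2.22, 2.22, 2.57, 3.14, 3.14, 3.14].

INTERFACE

Orientations are given as a rotation vector (axis times angle).
In Python, from station import robot gives the robot as it stands.
- The arm moves only by the tool arm_command, never from a script. Its argument "targets" is a list of rows, each an object of numbers: "tx", "ty", "tz": the shift along the world's x, y, z in m; "twist": the turn about the world's z in degrees; "grip": the opening, from 0 (shut) to 1 (fully open). A call has 1 to 5 rows; each row is the pose to reach, as a shift and turn from the pose commanded when the call began; what a row does not reach only later rows make up. A row lasts 1/12 s, in which the tool goes at most 41.7 mm and 7.16 degrees, less where a joint would pass 70% of its speed; a pose out of reach is approached as far as the arm can. A call with a gripper value outside its range is refused whole. The fingers move at their own pace and stop on an object; "grip_force" is the grip in N (left out, the last holds). Time passes only in rows, so rows that repeat a pose let the fingers close. It gives the time, the measured TCP pose, the force and the opening at its end, in the units of the state.
- robot.state(): the state, without advancing time (a new reading comes with each control period).
- robot.capture(name): name is "scene" or "side" or "wrist"; returns a dict with "image" (400x640x3 uint8, red, green, blue), "mtx" (3x3 intrinsics, pixels), "pose" (4x4, takes a point from camera to world coordinates). Camera axes: x right, y up, looking along -z (the intrinsics and any distortion apply to the point x, -y, -z); pixel columns grow to the right and rows downward; lengths in mm; the calibration is good to about 2 mm. A picture is of the moment at which its call begins. There is no depth.
- robot.finish_job(): hands the job in, once; it reports no verdict.
The state is a dict: "time": time; "joint_positions": joint angles; "qvel": joint speeds; "joint_torque": joint torques, N m; "position": TCP position; "ee_rot": TCP orientation; "wrist_force": force on the tool from outside, world axes, zero at the start; "ft_torque": the same for the moment, N m; "gripper_width": finger opening in mm.
Only numpy, scipy, OpenCV 4.12 (cv2) and the standard library are available. Lean on these libraries where they do the work, as an engineer would, in place of code of your own. Each camera call takes 0.05 s, during which the arm holds its last target. There are 200 camera calls.

## Working session

There is one attempt and no reset: what is moved stays moved. The work goes in short steps, Python scripts to look and compute and a tool call to move; the robot and the scene stay as the last step left them, time stands still between calls to the robot, and variables do not carry over. Pictures are saved under pics/ and viewed, about 8 in all and at most 12, crops included, and the job is handed in when it is done.

Besides the shell and the picture viewer there is one more tool, called after ">>>" as name(argument=value, ...) on one line, values as JSON. arm_command: Moves the arm, as the interface text tells. Its arguments: {"type":"object","properties":{"targets":{"type":"array","items":{"type":"object","properties":{"tx":{"type":"number"},"ty":{"type":"number"},"tz":{"type":"number"},"twist":{"type":"number"},"grip":{"type":"number"}}}},"grip_force":{"type":"number"}},"required":["targets"]}

```bash
ls; mkdir -p pics; python3 - <<'E'
from station import robot
import cv2,numpy as np,pickle
print(robot.tip_reach, robot.state())
d={}
for n in("scene","side","wrist"):
    c=robot.capture(n); d[n]=c
    cv2.imwrite(f"pics/{n}0.png",c["image"][:,:,::-1]); print(n,np.round(c["mtx"],1).tolist(),np.round(c["pose"],3).tolist(),[k for k in c])
pickle.dump(d,open("cap0.pkl","wb"))
E
```

```text
pics
19.0 {'time': 0.0, 'joint_positions': array([-1.39659150e+00,  3.00492041e-01,  1.52155415e+00,  2.91283349e-05,
        1.32069281e+00, -6.66305555e-02]), 'qvel': array([ 0.00052286, -0.00018805,  0.00089493, -0.00099006, -0.00042765,
       -0.00052283]), 'joint_torque': array([ 1.67595554e-04, -5.31812382e+01, -3.52732265e+01,  7.07774330e-02,
        2.44353869e-02, -1.44768687e-04]), 'position': array([ 131.13081875, -533.90440689,  223.88622168]), 'ee_rot': array([-2.47158344e+00,  1.93802341e+00,  1.30994573e-03]), 'wrist_force': array([-0.57045127, -0.05728908, -0.37749181]), 'ft_torque': array([-0.02195358, -0.0297785 , -0.03493799]), 'gripper_width': 93.7023199457306}
scene [[449.1, 0.0, 319.7], [0.0, 449.1, 195.9], [0.0, 0.0, 1.0]] [[0.537, -0.499, 0.68, 1386.664], [0.843, 0.332, -0.423, -482.31], [-0.015, 0.801, 0.599, 729.048], [0.0, 0.0, 0.0, 1.0]] ['image', 'mtx', 'pose']
side [[464.1, 0.0, 322.4], [0.0, 464.1, 198.7], [0.0, 0.0, 1.0]] [[-0.93, 0.178, -0.32, 179.727], [-0.367, -0.459, 0.809, 1063.977], [-0.003, 0.871, 0.492, 751.987], [0.0, 0.0, 0.0, 1.0]] ['image', 'mtx', 'pose']
wrist [[292.7, 0.0, 320.9], [0.0, 292.7, 198.9], [0.0, 0.0, 1.0]] [[0.239, 0.945, 0.223, 195.125], [-0.971, 0.232, 0.054, -518.319], [-0.0, -0.229, 0.973, 383.792], [0.0, 0.0, 0.0, 1.0]] ['image', 'mtx', 'pose']
```

View pics/scene0.png

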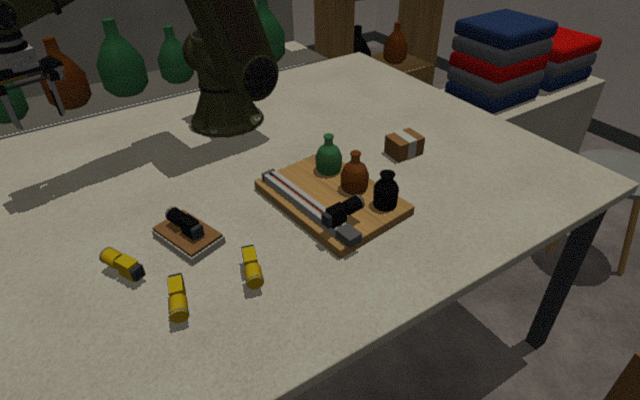

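View pics/side0.png

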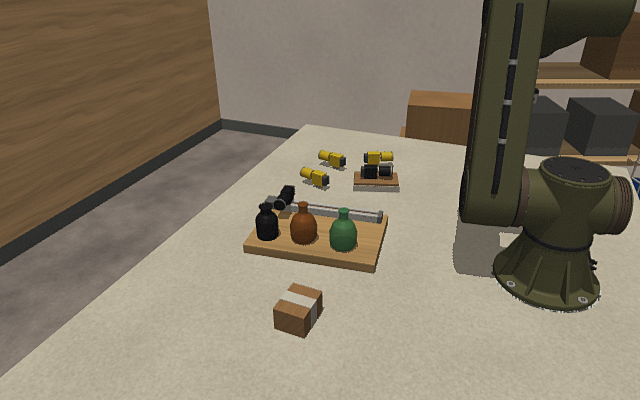

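Scene view: the board is around (335,200) with the track, the second lamp at (345,212), green (329,158), amber (355,175) and vase (386,192). The tray is at (188,233) with the black lamp at (185,222). Three yellow look-alikes sit at (122,263), (177,298) and (252,267). The only loose black lamp is the one in the tray. The side view agrees.

```bash
cat > h.py <<'E'
import numpy as np,cv2,pickle
def ray(c,u,v):
    k=np.array(c["mtx"]);p=np.array(c["pose"])
    d=np.array([(u-k[0,2])/k[0,0],-(v-k[1,2])/k[1,1],-1]);return p[:3,3],p[:3,:3]@d
def plane(c,u,v,z):
    o,d=ray(c,u,v);return o+d*(z-o[2])/d[2]
def proj(c,P):
    k=np.array(c["mtx"]);p=np.array(c["pose"]);q=p[:3,:3].T@(np.asarray(P,float)-p[:3,3])
    return np.array([k[0,2]+k[0,0]*q[0]/-q[2],k[1,2]+k[1,1]*q[1]/q[2]])
E
python3 - <<'E'
from h import *
d=pickle.load(open("cap0.pkl","rb"));s=d["scene"]
for n,u,v,z in[("trayL",153,233,30),("trayR",223,242,30),("trayBot",193,254,30),("boardL",256,186,30),("boardB",342,246,30),("boardR",413,207,30),("lamp",180,222,60),("green",329,172,30),("amber",355,190,30)]:
    print(n,plane(s,u,v,z).round())
im=s["image"][:,:,::-1]
a=cv2.resize(im[140:255,250:420],None,fx=4,fy=4,interpolation=cv2.INTER_CUBIC)
cv2.imwrite("pics/crop_b.png",a)
E
```

```text
trayL [ 498. -395.   30.]
trayR [ 619. -269.   30.]
trayBot [ 619. -341.   30.]
boardL [ 460. -108.   30.]
boardB [780. -49.  30.]
boardR [761. 180.  30.]
lamp [ 532. -335.   60.]
green [513.  92.  30.]
amber [622. 102.  30.]
```

View pics/wrist0.png

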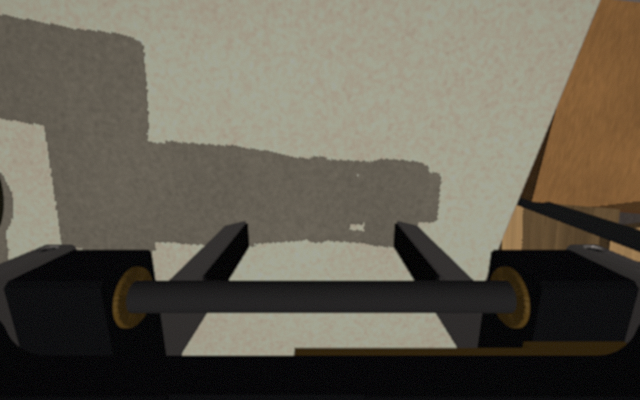

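The wrist view shows only empty table. From the scene pixels the lamp is at about (535,-335), so I'll move the wrist camera over the tray.

>>> arm_command(targets=[{"tx": 0.035,"ty": 0.019,"tz": 0.01},{"tx": 0.07,"ty": 0.038,"tz": 0.02},{"tx": 0.105,"ty": 0.057,"tz": 0.03},{"tx": 0.14,"ty": 0.076,"tz": 0.04},{"tx": 0.175,"ty": 0.095,"tz": 0.05}])

```text
invalid input at $.targets[0]: expected keys tx, ty, tz, twist, grip
```

>>> arm_command(targets=[{"tx": 0.035,"ty": 0.019},{"tx": 0.07,"ty": 0.038},{"tx": 0.105,"ty": 0.057},{"tx": 0.14,"ty": 0.076},{"tx": 0.175,"ty": 0.095}])

```text
invalid input at $.targets[0]: expected keys tx, ty, tz, twist, grip
```

>>> arm_command(targets=[{"tx": 0},{"tx": 0},{"tx": 0}])

```text
invalid input at $.targets[0]: expected keys tx, ty, tz, twist, grip
```

```bash
cat > cap.py <<'E'
import sys
from station import robot
from h import *
n=sys.argv[1]; c=robot.capture("wrist"); c["state"]=robot.state(); pickle.dump(c,open(n+".pkl","wb"))
cv2.imwrite(f"pics/{n}.png",c["image"][:,:,::-1]); s=c["state"]
print(s["time"],s["position"].round(1),s["ee_rot"].round(4),s["wrist_force"].round(2)); print(np.round(c["pose"],3).tolist())
E
python3 cap.py w1
```

```text
0.2 [ 131.2 -534.   224.1] [-2.4718e+00  1.9383e+00  7.0000e-04] [-0.39  0.12  0.49]
[[0.239, 0.945, 0.223, 195.127], [-0.971, 0.232, 0.054, -518.328], [-0.0, -0.229, 0.973, 383.87], [0.0, 0.0, 0.0, 1.0]]
```

View pics/w1.png

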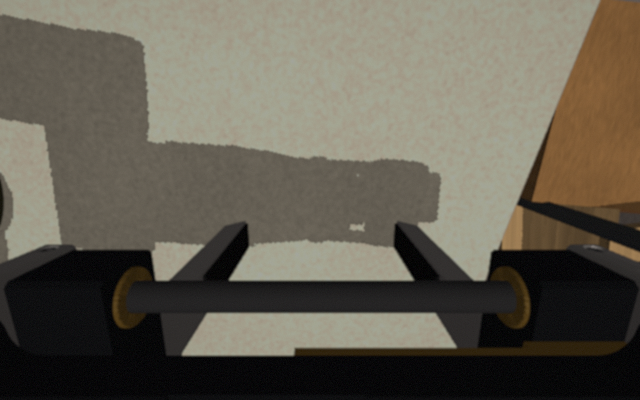

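The moves were refused because every row needs all the keys, so the picture is unchanged. I'll resend them in full.

>>> arm_command(targets=[{"tx": 0.035,"ty": 0.019,"tz": 0.01,"twist": 0,"grip": 1},{"tx": 0.07,"ty": 0.038,"tz": 0.02,"twist": 0,"grip": 1},{"tx": 0.105,"ty": 0.057,"tz": 0.03,"twist": 0,"grip": 1},{"tx": 0.14,"ty": 0.076,"tz": 0.04,"twist": 0,"grip": 1},{"tx": 0.175,"ty": 0.095,"tz": 0.05,"twist": 0,"grip": 1}])

```text
time: 0.62
position: [307.5, -437.9, 274.9]
ee_rot: [-2.472, 1.939, 0.0]
wrist_force: [-0.4, -0.2, -0.3]
gripper_width: 93.8
```

>>> arm_command(targets=[{"tx": 0.035,"ty": 0.019,"tz": 0,"twist": 0,"grip": 1},{"tx": 0.07,"ty": 0.038,"tz": 0,"twist": 0,"grip": 1},{"tx": 0.105,"ty": 0.057,"tz": 0,"twist": 0,"grip": 1},{"tx": 0.14,"ty": 0.076,"tz": 0,"twist": 0,"grip": 1},{"tx": 0.175,"ty": 0.095,"tz": 0,"twist": 0,"grip": 1}])

```text
time: 1.03
position: [482.7, -342.8, 274.4]
ee_rot: [2.472, -1.938, -0.0]
wrist_force: [-1.1, -0.7, 0.3]
gripper_width: 93.9
```

>>> arm_command(targets=[{"tx": 0,"ty": 0,"tz": 0,"twist": 0,"grip": 1},{"tx": 0,"ty": 0,"tz": 0,"twist": 0,"grip": 1},{"tx": 0,"ty": 0,"tz": 0,"twist": 0,"grip": 1}])

```text
time: 1.28
position: [480.8, -344.3, 274.2]
ee_rot: [2.472, -1.938, -0.001]
wrist_force: [-0.1, -0.4, 0.2]
gripper_width: 94.0
```

```bash
python3 cap.py w2
```

```text
1.3333 [ 480.4 -344.7  274.4] [ 2.4713e+00 -1.9394e+00 -4.0000e-04] [ 0.26 -0.21 -0.31]
[[0.239, 0.945, 0.223, 544.868], [-0.971, 0.232, 0.055, -328.515], [0.0, -0.23, 0.973, 433.946], [0.0, 0.0, 0.0, 1.0]]
```

View pics/w2.png

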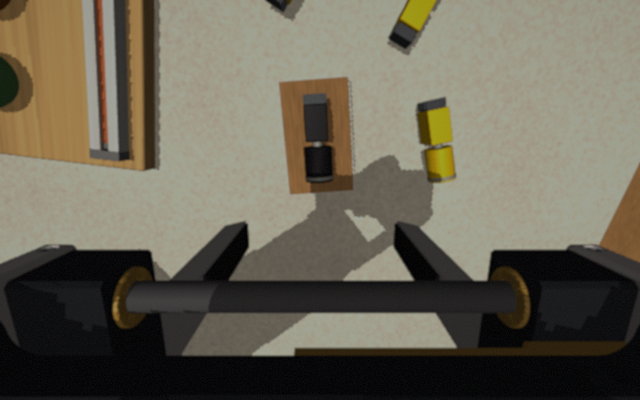

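The black lamp's housing is at (315,118) with its spot at (319,163), so it points toward the robot in the tray. The yellow look-alikes at (436,130) and (412,20) are not it. The board corner is at (147,169), with the track's -x end at about (110,155). Next is a view over the board.

>>> arm_command(targets=[{"tx": 0.004,"ty": 0.034,"tz": 0.01,"twist": 0,"grip": 1},{"tx": 0.008,"ty": 0.068,"tz": 0.02,"twist": 0,"grip": 1},{"tx": 0.012,"ty": 0.102,"tz": 0.03,"twist": 0,"grip": 1},{"tx": 0.016,"ty": 0.136,"tz": 0.04,"twist": 0,"grip": 1},{"tx": 0.02,"ty": 0.17,"tz": 0.05,"twist": 0,"grip": 1}])

```text
time: 1.75
position: [500.2, -173.8, 325.2]
ee_rot: [-2.47, 1.942, -0.001]
wrist_force: [1.5, 0.2, 1.6]
gripper_width: 94.1
```

>>> arm_command(targets=[{"tx": 0.004,"ty": 0.034,"tz": 0.01,"twist": 0,"grip": 1},{"tx": 0.008,"ty": 0.068,"tz": 0.02,"twist": 0,"grip": 1},{"tx": 0.012,"ty": 0.102,"tz": 0.03,"twist": 0,"grip": 1},{"tx": 0.016,"ty": 0.136,"tz": 0.04,"twist": 0,"grip": 1},{"tx": 0.02,"ty": 0.17,"tz": 0.05,"twist": 0,"grip": 1}])

```text
time: 2.17
position: [520.6, -3.8, 375.3]
ee_rot: [-2.47, 1.941, -0.001]
wrist_force: [0.8, -0.1, -0.9]
gripper_width: 94.2
```

>>> arm_command(targets=[{"tx": 0,"ty": 0,"tz": 0,"twist": 0,"grip": 1},{"tx": 0,"ty": 0,"tz": 0,"twist": 0,"grip": 1},{"tx": 0,"ty": 0,"tz": 0,"twist": 0,"grip": 1}])

```text
time: 2.42
position: [520.8, -5.3, 374.2]
ee_rot: [2.471, -1.94, -0.0]
wrist_force: [-0.4, -0.7, 0.0]
gripper_width: 93.9
```

```bash
python3 cap.py w3; python3 - <<'E'
from h import *
a=cv2.imread("pics/w2.png")[80:200,270:365]; b=cv2.imread("pics/w3.png")[0:250,:]
a=cv2.resize(a,None,fx=5,fy=5,interpolation=cv2.INTER_CUBIC)
cv2.imwrite("pics/lamp_crop.png",a)
cv2.imwrite("pics/board_crop.png",cv2.resize(b,None,fx=1.25,fy=1.25,interpolation=cv2.INTER_CUBIC))
E
```

```text
2.4667 [520.8  -5.6 374.1] [ 2.4700e+00 -1.9406e+00 -5.0000e-04] [ 0.06 -0.03 -0.16]
[[0.237, 0.946, 0.223, 584.858], [-0.971, 0.231, 0.055, 10.382], [0.001, -0.23, 0.973, 534.053], [0.0, 0.0, 0.0, 1.0]]
```

View pics/lamp_crop.png

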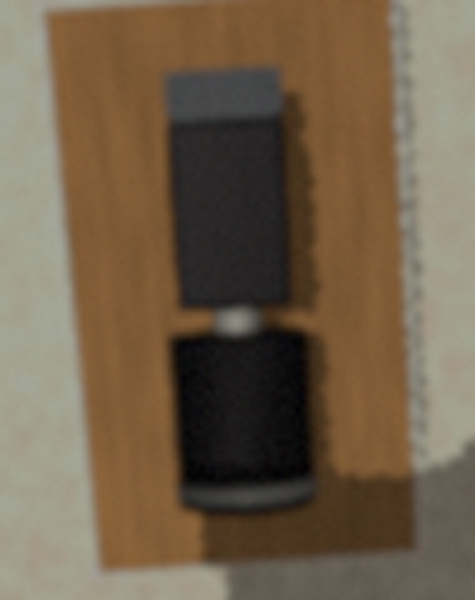

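View pics/board_crop.png

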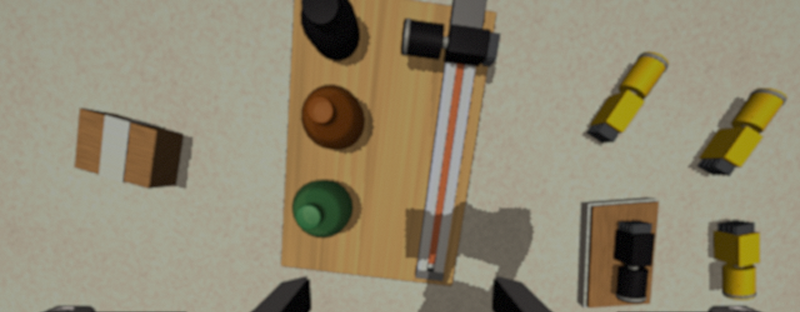

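Lamp crop (5x): the tray corners are at (48,13), (388,0), (413,547) and (103,571). The housing top is (173,124)-(282,120)-(290,303)-(182,305) and the spot points down. Board view (1.25x): board corners at (282,265), (452,283) and (495,12). The slot runs from (431,265) to (460,65), green is at (323,208), amber (333,117) and vase (330,28). So green stands at the -x place (about -85 mm).

```bash
python3 - <<'E'
from h import *
from scipy.optimize import least_squares
w2=pickle.load(open("w2.pkl","rb"));w3=pickle.load(open("w3.pkl","rb"))
def T(p,l): c,s=np.cos(p[2]),np.sin(p[2]);return np.array([p[0]+c*l[0]-s*l[1],p[1]+s*l[0]+c*l[1],l[2]])
def fit(obs,x0):
    f=lambda p:np.concatenate([proj(c,T(p,l))-q for c,l,q in obs])
    r=least_squares(f,x0);print(np.round(r.x[:2],1),np.degrees(r.x[2]).round(2),"res",r.fun.round(1));return r.x
L=lambda x,y:(270+x/5,80+y/5); B=lambda x,y:(x/1.25,y/1.25)
# tray: which x end unknown: +x is toward lamp side -> fit as rectangle with +x=lamp x (toward robot) first
print("tray");t=fit([(w2,(75,45,30),L(413,547)),(w2,(75,-45,30),L(103,571)),(w2,(-75,45,30),L(388,0)),(w2,(-75,-45,30),L(48,13))],[560,-340,3.4])
print("lamp");l=fit([(w2,(-22,-14,74),L(173,124)),(w2,(-22,14,74),L(282,120)),(w2,(22,14,74),L(290,303)),(w2,(22,-14,74),L(182,305))],[560,-340,3.4])
c,s=np.cos(t[2]),np.sin(t[2]);d=l[:2]-t[:2];print("lamp in tray",c*d[0]+s*d[1],-s*d[0]+c*d[1])
print("board");b=fit([(w3,(-180,125,30),B(282,265)),(w3,(-180,-125,30),B(452,283)),(w3,(180,-125,30),B(495,12)),(w2,(-180,-125,30),(147,169))],[630,30,.1])
inv=lambda P:(np.cos(b[2])*(P[0]-b[0])+np.sin(b[2])*(P[1]-b[1]),-np.sin(b[2])*(P[0]-b[0])+np.cos(b[2])*(P[1]-b[1]))
for n,u,v,z in[("slotlo",431,265,45),("slothi",460,65,45),("green body",323,208,75),("green top",309,215,142),("amber body",333,117,75),("amber top",320,110,142)]:
    print(n,np.round(inv(plane(w3,*B(u,v),z)),1))
for y in (-80,): print("track -85",T(b,(-85,y,52)))
E
```

```text
tray
[ 531.9 -327.4] 197.62 res [ 0.6  1.8 -1.   1.1  0.9 -2.3 -0.5  0. ]
lamp
[ 551.3 -321.5] 196.07 res [-1.  -0.7  1.1 -0.9  0.7  0.6 -0.8  1.2]
lamp in tray -20.313942574411993 0.2556718773628113
board
[597.   41.3] 7.26 res [-0.8  1.5  1.4  2.   1.2 -3.1 -1.6  1. ]
slotlo [-149.1  -86.4]
slothi [107.8 -88.2]
green body [-82.5  61.7]
green top [-82.  63.]
amber body [27.  56.8]
amber top [26.  57.8]
track -85 [522.77392726 -48.84030822  52.        ]
```

Lamp is at (551,-321) yaw 196°, board yaw about 7°, and the slot is about y=-87 in the board frame, so the target is about world (526,-55). The lamp must go in pointing board -x and end at +y. Joint 6's range calls for the flipped grasp, so I'll twist +182.6° on the way.

>>> arm_command(targets=[{"tx": 0.0012,"ty": -0.0126,"tz": 0,"twist": 7,"grip": 1},{"tx": 0.0024,"ty": -0.025,"tz": -0.01,"twist": 14,"grip": 0.8},{"tx": 0.0036,"ty": -0.038,"tz": -0.02,"twist": 21,"grip": 0.7},{"tx": 0.0048,"ty": -0.051,"tz": -0.03,"twist": 28,"grip": 0.65},{"tx": 0.006,"ty": -0.063,"tz": -0.04,"twist": 35,"grip": 0.65}])

```text
time: 2.88
position: [526.7, -69.4, 333.6]
ee_rot: [2.942, -1.1, -0.001]
wrist_force: [-0.1, -0.2, -0.4]
gripper_width: 70.8
```

>>> arm_command(targets=[{"tx": 0.0012,"ty": -0.0126,"tz": -0.01,"twist": 7,"grip": 0.65},{"tx": 0.0024,"ty": -0.025,"tz": -0.02,"twist": 14,"grip": 0.65},{"tx": 0.0036,"ty": -0.038,"tz": -0.03,"twist": 21,"grip": 0.65},{"tx": 0.0048,"ty": -0.051,"tz": -0.04,"twist": 28,"grip": 0.65},{"tx": 0.006,"ty": -0.063,"tz": -0.05,"twist": 35,"grip": 0.65}])

```text
time: 3.3
position: [532.4, -132.5, 283.5]
ee_rot: [-3.137, 0.164, 0.001]
wrist_force: [-0.2, -0.0, -0.5]
gripper_width: 60.9
```

>>> arm_command(targets=[{"tx": 0.0012,"ty": -0.0126,"tz": -0.01,"twist": 7,"grip": 0.65},{"tx": 0.0024,"ty": -0.025,"tz": -0.02,"twist": 14,"grip": 0.65},{"tx": 0.0036,"ty": -0.038,"tz": -0.03,"twist": 21,"grip": 0.65},{"tx": 0.0048,"ty": -0.051,"tz": -0.04,"twist": 28,"grip": 0.65},{"tx": 0.006,"ty": -0.063,"tz": -0.05,"twist": 35,"grip": 0.65}])

```text
time: 3.72
position: [538.2, -195.5, 233.5]
ee_rot: [-3.041, -0.787, 0.001]
wrist_force: [0.1, 0.0, 0.2]
gripper_width: 61.2
```

>>> arm_command(targets=[{"tx": 0.0012,"ty": -0.0126,"tz": -0.01,"twist": 7,"grip": 0.65},{"tx": 0.0024,"ty": -0.025,"tz": -0.02,"twist": 14,"grip": 0.65},{"tx": 0.0036,"ty": -0.038,"tz": -0.03,"twist": 21,"grip": 0.65},{"tx": 0.0048,"ty": -0.051,"tz": -0.04,"twist": 28,"grip": 0.65},{"tx": 0.006,"ty": -0.063,"tz": -0.05,"twist": 35,"grip": 0.65}])

```text
time: 4.13
position: [544.0, -258.4, 183.5]
ee_rot: [-2.664, -1.664, 0.001]
wrist_force: [-1.1, 0.8, 0.0]
gripper_width: 61.3
```

>>> arm_command(targets=[{"tx": 0.0012,"ty": -0.0126,"tz": -0.01,"twist": 7,"grip": 0.65},{"tx": 0.0024,"ty": -0.025,"tz": -0.02,"twist": 14,"grip": 0.65},{"tx": 0.0036,"ty": -0.038,"tz": -0.03,"twist": 21,"grip": 0.65},{"tx": 0.0048,"ty": -0.051,"tz": -0.04,"twist": 28,"grip": 0.65},{"tx": 0.006,"ty": -0.063,"tz": -0.05,"twist": 35,"grip": 0.65}])

```text
time: 4.55
position: [549.8, -321.5, 133.5]
ee_rot: [-2.04, -2.388, 0.0]
wrist_force: [0.6, -0.5, -0.1]
gripper_width: 61.0
```

>>> arm_command(targets=[{"tx": 0,"ty": 0,"tz": 0,"twist": 6.6,"grip": 0.65},{"tx": 0,"ty": 0,"tz": 0,"twist": 7.6,"grip": 0.65},{"tx": 0,"ty": 0,"tz": 0,"twist": 7.6,"grip": 0.65},{"tx": 0,"ty": 0,"tz": 0,"twist": 7.6,"grip": 0.65}])

```text
time: 4.88
position: [550.8, -319.7, 134.7]
ee_rot: [1.887, 2.511, -0.0]
wrist_force: [-0.4, 0.3, -0.6]
gripper_width: 61.2
```

```bash
cat > st.py <<'E'
from station import robot
import numpy as np
from scipy.spatial.transform import Rotation as R
s=robot.state();r=R.from_rotvec(s["ee_rot"]).as_matrix()
print("t",s["time"],"pos",s["position"].round(2),"yaw",np.degrees(np.arctan2(r[1,0],r[0,0])).round(2),"F",s["wrist_force"].round(2),"M",s["ft_torque"].round(3),"w",round(s["gripper_width"],2),"j",s["joint_positions"].round(2))
E
python3 st.py
```

```text
t 4.8833 pos [ 550.76 -319.65  134.71] yaw 106.14 F [-0.43  0.28 -0.57] M [ 0.059 -0.242 -0.028] w 61.16 j [-0.58  0.57  1.35 -0.    1.22 -2.44]
```

>>> arm_command(targets=[{"tx": 0.0005,"ty": -0.0015,"tz": -0.02,"twist": 0,"grip": 0.65},{"tx": 0.0005,"ty": -0.0015,"tz": -0.04,"twist": 0,"grip": 0.65},{"tx": 0.0005,"ty": -0.0015,"tz": -0.06,"twist": 0,"grip": 0.65},{"tx": 0.0005,"ty": -0.0015,"tz": -0.073,"twist": 0,"grip": 0.65},{"tx": 0.0005,"ty": -0.0015,"tz": -0.0785,"twist": 0,"grip": 0.65}])

```text
time: 5.3
position: [551.0, -320.2, 54.2]
ee_rot: [-1.883, -2.512, 0.0]
wrist_force: [-0.9, 0.1, -0.4]
gripper_width: 60.9
```

>>> arm_command(targets=[{"tx": 0,"ty": 0,"tz": 0,"twist": 0,"grip": 0.4},{"tx": 0,"ty": 0,"tz": 0,"twist": 0,"grip": 0.35},{"tx": 0,"ty": 0,"tz": 0,"twist": 0,"grip": 0.33},{"tx": 0,"ty": 0,"tz": 0,"twist": 0,"grip": 0.31},{"tx": 0,"ty": 0,"tz": 0,"twist": 0,"grip": 0.29}], grip_force=10)

```text
time: 5.72
position: [552.0, -320.8, 56.8]
ee_rot: [1.881, 2.514, 0.0]
wrist_force: [-0.2, 0.7, 0.4]
gripper_width: 31.1
```

```bash
python3 st.py
```

```text
t 5.7167 pos [ 551.97 -320.81   56.83] yaw 106.39 F [-0.21  0.67  0.44] M [ 0.079 -0.088  0.014] w 31.15 j [-0.58  0.66  1.4   0.    1.08 -2.44]
```

>>> arm_command(targets=[{"tx": 0,"ty": 0,"tz": 0,"twist": 0,"grip": 0.26},{"tx": 0,"ty": 0,"tz": 0,"twist": 0,"grip": 0.22},{"tx": 0,"ty": 0,"tz": 0,"twist": 0,"grip": 0.2},{"tx": 0,"ty": 0,"tz": 0,"twist": 0,"grip": 0.2},{"tx": 0,"ty": 0,"tz": 0,"twist": 0,"grip": 0.2}], grip_force=25)

```text
time: 6.13
position: [551.9, -320.7, 56.7]
ee_rot: [1.881, 2.515, 0.0]
wrist_force: [-1.2, 1.0, 5.5]
gripper_width: 28.1
```

```bash
python3 st.py
```

```text
t 6.1333 pos [ 551.9  -320.73   56.65] yaw 106.4 F [-1.25  1.02  5.51] M [0.331 0.115 0.044] w 28.1 j [-0.58  0.66  1.4   0.    1.08 -2.44]
```

Gripped at 28.1 mm. Lifting and carrying.

>>> arm_command(targets=[{"tx": 0,"ty": 0,"tz": 0.01,"twist": 0,"grip": 0.2},{"tx": 0,"ty": 0,"tz": 0.025,"twist": 0,"grip": 0.2},{"tx": 0,"ty": 0,"tz": 0.045,"twist": 0,"grip": 0.2},{"tx": 0,"ty": 0,"tz": 0.065,"twist": 0,"grip": 0.2},{"tx": 0,"ty": 0,"tz": 0.075,"twist": 0,"grip": 0.2}])

```text
time: 6.55
position: [552.2, -320.9, 133.8]
ee_rot: [1.88, 2.513, 0.0]
wrist_force: [0.3, 0.2, -1.1]
gripper_width: 27.9
```

>>> arm_command(targets=[{"tx": -0.002,"ty": 0.02,"tz": 0,"twist": -1,"grip": 0.2},{"tx": -0.004,"ty": 0.045,"tz": 0,"twist": -2,"grip": 0.2},{"tx": -0.007,"ty": 0.075,"tz": 0,"twist": -3,"grip": 0.2},{"tx": -0.01,"ty": 0.105,"tz": 0,"twist": -4,"grip": 0.2},{"tx": -0.013,"ty": 0.132,"tz": 0,"twist": -5,"grip": 0.2}])

```text
time: 6.97
position: [538.1, -187.0, 130.8]
ee_rot: [-1.991, -2.43, 0.0]
wrist_force: [0.8, 0.9, -1.8]
gripper_width: 28.0
```

>>> arm_command(targets=[{"tx": -0.003,"ty": 0.03,"tz": 0,"twist": -1,"grip": 0.2},{"tx": -0.006,"ty": 0.06,"tz": 0,"twist": -2,"grip": 0.2},{"tx": -0.009,"ty": 0.09,"tz": 0,"twist": -3,"grip": 0.2},{"tx": -0.011,"ty": 0.115,"tz": 0,"twist": -4,"grip": 0.2},{"tx": -0.013,"ty": 0.133,"tz": 0,"twist": -4.4,"grip": 0.2}])

```text
time: 7.38
position: [525.2, -53.6, 131.0]
ee_rot: [-2.082, -2.353, 0.0]
wrist_force: [1.2, 0.2, -1.8]
gripper_width: 27.9
```

>>> arm_command(targets=[{"tx": 0,"ty": 0,"tz": 0,"twist": 0,"grip": 0.2},{"tx": 0,"ty": 0,"tz": 0,"twist": 0,"grip": 0.2},{"tx": 0,"ty": 0,"tz": -0.01,"twist": 0,"grip": 0.2},{"tx": 0,"ty": 0,"tz": -0.015,"twist": 0,"grip": 0.2},{"tx": 0,"ty": 0,"tz": -0.015,"twist": 0,"grip": 0.2}])

```text
time: 7.8
position: [524.9, -56.3, 114.2]
ee_rot: [-2.082, -2.35, 0.002]
wrist_force: [-0.8, -0.1, -1.6]
gripper_width: 27.9
```

```bash
python3 st.py; python3 cap.py w4;python3 st.py; python3 - <<'E'
from station import robot
from h import *
out=[cv2.imread("pics/w4.png")[0:300,120:520]]
c=robot.capture("scene")
pickle.dump(c,open("s4.pkl","wb"))
a=c["image"][140:240,240:373,::-1]
out.append(cv2.resize(a,(400,300),interpolation=cv2.INTER_CUBIC))
cv2.imwrite("pics/c4.png",np.hstack(out))
E
```

```text
t 7.8 pos [524.94 -56.32 114.17] yaw 96.94 F [-0.8  -0.07 -1.58] M [ 0.092 -0.129 -0.004] w 27.86 j [-0.18  0.37  1.7  -0.    1.07 -1.87]
7.85 [525.2 -56.3 114.8] [-2.0818e+00 -2.3506e+00  1.7000e-03] [ 0.46  0.1  -1.71]
[[-0.121, -0.967, -0.225, 459.508], [0.993, -0.118, -0.028, -64.37], [0.0, -0.227, 0.974, 274.134], [0.0, 0.0, 0.0, 1.0]]
t 7.85 pos [525.19 -56.27 114.83] yaw 96.94 F [ 0.46  0.1  -1.71] M [ 0.08  -0.186  0.006] w 27.64 j [-0.18  0.37  1.7  -0.    1.07 -1.87]
```

View pics/c4.png

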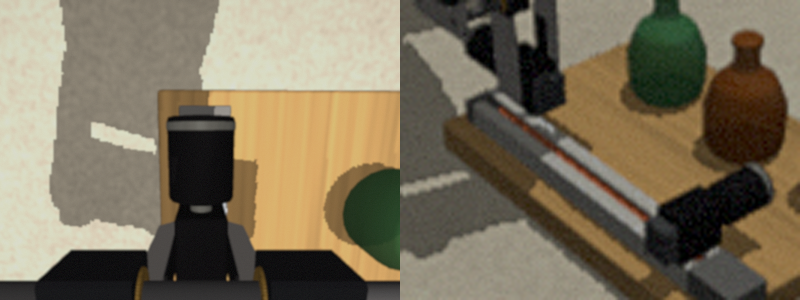

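The lamp is held (weight −1.7 N), pointing board −x and nearly over the track. The track's end shows at columns 180–232 (crop), row ~108, which gives a sideways cross-check.

```bash
python3 - <<'E'
from h import *
w=pickle.load(open("w4.pkl","rb")); y=np.radians(7); n=np.array([-np.sin(y),np.cos(y)])
for u in (300,326,352):
    P=plane(w,u,108,52); print(u,P.round(1),"n-coord",(P[:2]@n).round(1))
w3=pickle.load(open("w3.pkl","rb"))
for u,v in((431,265),(460,65)):
    P=plane(w3,u/1.25,v/1.25,45);print(P.round(1),(P[:2]@n).round(1))
print("tcp",(w["state"]["position"][:2]@n).round(1))
E
```

```text
300 [445.4 -81.3  52. ] n-coord -135.0
326 [443.2 -62.5  52. ] n-coord -116.1
352 [440.9 -43.8  52. ] n-coord -97.2
[460.  -63.2  45. ] -118.8
[715.1 -32.6  45. ] -119.5
tcp -119.9
```

>>> arm_command(targets=[{"tx": 0,"ty": 0.001,"tz": -0.006,"twist": 0,"grip": 0.2},{"tx": 0,"ty": 0.001,"tz": -0.012,"twist": 0,"grip": 0.2},{"tx": 0,"ty": 0.001,"tz": -0.018,"twist": 0,"grip": 0.2},{"tx": 0,"ty": 0.001,"tz": -0.021,"twist": 0,"grip": 0.2},{"tx": 0,"ty": 0.001,"tz": -0.021,"twist": 0,"grip": 0.2}])

```text
time: 8.32
position: [525.2, -54.5, 94.0]
ee_rot: [-2.081, -2.352, 0.001]
wrist_force: [-0.3, 0.1, -1.9]
gripper_width: 28.2
```

```bash
python3 st.py
```

```text
t 8.3167 pos [525.24 -54.55  93.98] yaw 97.0 F [-0.25  0.11 -1.86] M [ 0.033 -0.125 -0.017] w 28.15 j [-0.17  0.4   1.71 -0.    1.03 -1.87]
```

>>> arm_command(targets=[{"tx": 0,"ty": 0,"tz": -0.001,"twist": 0,"grip": 0.2},{"tx": 0,"ty": 0,"tz": -0.002,"twist": 0,"grip": 0.2},{"tx": 0,"ty": 0,"tz": -0.002,"twist": 0,"grip": 0.2}])

```text
time: 8.57
position: [525.7, -54.6, 93.0]
ee_rot: [2.082, 2.353, 0.0]
wrist_force: [-0.3, 0.5, -1.6]
gripper_width: 28.0
```

>>> arm_command(targets=[{"tx": 0,"ty": 0,"tz": -0.001,"twist": 0,"grip": 0.2},{"tx": 0,"ty": 0,"tz": -0.002,"twist": 0,"grip": 0.2},{"tx": 0,"ty": 0,"tz": -0.002,"twist": 0,"grip": 0.2}])

```text
time: 8.82
position: [525.6, -54.6, 90.8]
ee_rot: [-2.082, -2.353, 0.0]
wrist_force: [-0.2, -0.3, -1.7]
gripper_width: 28.2
```

```bash
python3 st.py
```

```text
t 8.8167 pos [525.61 -54.62  90.83] yaw 97.0 F [-0.16 -0.25 -1.7 ] M [ 0.034 -0.133  0.013] w 28.2 j [-0.17  0.4   1.72 -0.    1.02 -1.87]
```

Contact is near. I'll go down 1 mm at a time.

>>> arm_command(targets=[{"tx": 0,"ty": 0,"tz": -0.0005,"twist": 0,"grip": 0.2},{"tx": 0,"ty": 0,"tz": -0.001,"twist": 0,"grip": 0.2},{"tx": 0,"ty": 0,"tz": -0.001,"twist": 0,"grip": 0.2}])

```text
time: 9.07
position: [525.6, -54.6, 89.9]
ee_rot: [-2.082, -2.353, 0.0]
wrist_force: [1.2, -0.4, -1.3]
gripper_width: 27.7
```

>>> arm_command(targets=[{"tx": 0,"ty": 0,"tz": -0.0005,"twist": 0,"grip": 0.2},{"tx": 0,"ty": 0,"tz": -0.001,"twist": 0,"grip": 0.2},{"tx": 0,"ty": 0,"tz": -0.001,"twist": 0,"grip": 0.2}])

```text
time: 9.32
position: [525.6, -54.6, 88.8]
ee_rot: [-2.082, -2.353, 0.0]
wrist_force: [0.5, 0.6, -1.5]
gripper_width: 27.7
```

```bash
python3 st.py
```

```text
t 9.3167 pos [525.6  -54.59  88.83] yaw 97.0 F [ 0.49  0.57 -1.48] M [ 0.132 -0.159  0.015] w 27.74 j [-0.17  0.41  1.72  0.    1.02 -1.87]
```

>>> arm_command(targets=[{"tx": 0,"ty": 0,"tz": -0.0005,"twist": 0,"grip": 0.2},{"tx": 0,"ty": 0,"tz": -0.001,"twist": 0,"grip": 0.2},{"tx": 0,"ty": 0,"tz": -0.001,"twist": 0,"grip": 0.2}])

```text
time: 9.57
position: [525.6, -54.6, 87.8]
ee_rot: [-2.082, -2.353, 0.0]
wrist_force: [-0.3, 0.8, -1.7]
gripper_width: 28.1
```

```bash
python3 st.py
```

```text
t 9.5667 pos [525.63 -54.6   87.84] yaw 97.0 F [-0.31  0.84 -1.7 ] M [ 0.207 -0.178 -0.005] w 28.09 j [-0.17  0.41  1.72  0.    1.01 -1.87]
```

No vertical force and already past the track top, so the foot seems to be in the slot (slight sideways touch in +y).

>>> arm_command(targets=[{"tx": 0,"ty": 0,"tz": -0.0005,"twist": 0,"grip": 0.2},{"tx": 0,"ty": 0,"tz": -0.001,"twist": 0,"grip": 0.2},{"tx": 0,"ty": 0,"tz": -0.001,"twist": 0,"grip": 0.2}])

```text
time: 9.82
position: [525.6, -54.6, 86.9]
ee_rot: [-2.082, -2.353, 0.0]
wrist_force: [0.1, 0.3, -1.2]
gripper_width: 27.8
```

>>> arm_command(targets=[{"tx": 0,"ty": 0,"tz": -0.0005,"twist": 0,"grip": 0.2},{"tx": 0,"ty": 0,"tz": -0.001,"twist": 0,"grip": 0.2},{"tx": 0,"ty": 0,"tz": -0.001,"twist": 0,"grip": 0.2}])

```text
time: 10.07
position: [525.7, -54.6, 85.9]
ee_rot: [-2.082, -2.353, 0.0]
wrist_force: [0.6, 1.6, -2.9]
gripper_width: 28.0
```

```bash
python3 st.py
```

```text
t 10.0667 pos [525.66 -54.61  85.86] yaw 97.0 F [ 0.57  1.59 -2.89] M [ 0.354 -0.23  -0.034] w 28.02 j [-0.17  0.41  1.72  0.    1.01 -1.87]
```

>>> arm_command(targets=[{"tx": 0,"ty": 0.0005,"tz": 0,"twist": 0,"grip": 0.2},{"tx": 0,"ty": 0.0005,"tz": 0,"twist": 0,"grip": 0.2},{"tx": 0,"ty": 0.0005,"tz": -0.001,"twist": 0,"grip": 0.2},{"tx": 0,"ty": 0.0005,"tz": -0.001,"twist": 0,"grip": 0.2}])

```text
time: 10.4
position: [525.6, -54.2, 84.8]
ee_rot: [-2.082, -2.353, 0.0]
wrist_force: [-1.4, -0.6, -2.1]
gripper_width: 27.8
```

```bash
python3 st.py
```

```text
t 10.4 pos [525.59 -54.16  84.79] yaw 97.0 F [-1.37 -0.59 -2.08] M [ 0.052 -0.168 -0.015] w 27.8 j [-0.17  0.41  1.72 -0.    1.01 -1.86]
```

>>> arm_command(targets=[{"tx": 0,"ty": 0,"tz": -0.0005,"twist": 0,"grip": 0.2},{"tx": 0,"ty": 0,"tz": -0.001,"twist": 0,"grip": 0.2},{"tx": 0,"ty": 0,"tz": -0.001,"twist": 0,"grip": 0.2}])

```text
time: 10.65
position: [525.6, -54.1, 83.8]
ee_rot: [-2.082, -2.353, 0.0]
wrist_force: [0.1, -0.2, -0.5]
gripper_width: 27.8
```

```bash
python3 st.py
```

```text
t 10.65 pos [525.61 -54.13  83.82] yaw 97.0 F [ 0.07 -0.22 -0.53] M [ 0.107 -0.139  0.02 ] w 27.79 j [-0.17  0.41  1.72 -0.    1.01 -1.86]
```

Sideways force has cleared and the spring contact is starting. Pressing in.

>>> arm_command(targets=[{"tx": 0,"ty": 0,"tz": -0.001,"twist": 0,"grip": 0.2},{"tx": 0,"ty": 0,"tz": -0.0015,"twist": 0,"grip": 0.2},{"tx": 0,"ty": 0,"tz": -0.0015,"twist": 0,"grip": 0.2}])

```text
time: 10.9
position: [525.7, -54.1, 82.5]
ee_rot: [2.082, 2.353, 0.0]
wrist_force: [-0.8, 0.2, 0.5]
gripper_width: 27.5
```

```bash
python3 st.py
```

```text
t 10.9 pos [525.73 -54.15  82.5 ] yaw 97.0 F [-0.83  0.17  0.47] M [ 0.062 -0.065  0.004] w 27.51 j [-0.17  0.42  1.72 -0.    1.   -1.86]
```

>>> arm_command(targets=[{"tx": 0,"ty": 0,"tz": -0.001,"twist": 0,"grip": 0.2},{"tx": 0,"ty": 0,"tz": -0.001,"twist": 0,"grip": 0.2},{"tx": 0,"ty": 0,"tz": -0.001,"twist": 0,"grip": 0.2}])

```text
time: 11.15
position: [525.8, -54.1, 81.6]
ee_rot: [2.082, 2.353, 0.0]
wrist_force: [-0.4, 0.4, 2.5]
gripper_width: 28.1
```

```bash
python3 st.py
```

```text
t 11.15 pos [525.76 -54.14  81.61] yaw 97.0 F [-0.35  0.39  2.49] M [ 0.051 -0.021 -0.015] w 28.13 j [-0.17  0.42  1.72 -0.    1.   -1.86]
```

>>> arm_command(targets=[{"tx": 0,"ty": 0,"tz": -0.0008,"twist": 0,"grip": 0.2},{"tx": 0,"ty": 0,"tz": -0.0012,"twist": 0,"grip": 0.2},{"tx": 0,"ty": 0,"tz": -0.0012,"twist": 0,"grip": 0.2}])

```text
time: 11.4
position: [525.8, -54.2, 80.3]
ee_rot: [2.082, 2.353, 0.0]
wrist_force: [-1.7, 0.3, 5.0]
gripper_width: 27.8
```

```bash
python3 st.py
```

```text
t 11.4 pos [525.77 -54.15  80.35] yaw 97.0 F [-1.68  0.29  4.99] M [ 0.094  0.027 -0.026] w 27.83 j [-0.17  0.42  1.72 -0.    1.   -1.86]
```

>>> arm_command(targets=[{"tx": 0,"ty": 0,"tz": -0.0008,"twist": 0,"grip": 0.2},{"tx": 0,"ty": 0,"tz": -0.0008,"twist": 0,"grip": 0.2},{"tx": 0,"ty": 0,"tz": -0.0008,"twist": 0,"grip": 0.2}])

```text
time: 11.65
position: [525.8, -54.1, 79.6]
ee_rot: [2.082, 2.353, 0.0]
wrist_force: [-1.3, 0.6, 5.5]
gripper_width: 27.6
```

```bash
python3 st.py
```

```text
t 11.65 pos [525.76 -54.14  79.57] yaw 97.0 F [-1.34  0.6   5.48] M [ 0.049  0.082 -0.022] w 27.57 j [-0.17  0.42  1.72 -0.    1.   -1.86]
```

Net press is about 7 N, roughly 3.3 mm, so the foot is clear below the lips. Starting the clockwise turn.

>>> arm_command(targets=[{"tx": 0,"ty": 0,"tz": 0,"twist": -3,"grip": 0.2},{"tx": 0,"ty": 0,"tz": 0,"twist": -6,"grip": 0.2},{"tx": 0,"ty": 0,"tz": 0,"twist": -9,"grip": 0.2},{"tx": 0,"ty": 0,"tz": 0,"twist": -12,"grip": 0.2},{"tx": 0,"ty": 0,"tz": 0,"twist": -12,"grip": 0.2}])

```text
time: 12.07
position: [526.0, -54.2, 79.7]
ee_rot: [2.319, 2.118, 0.001]
wrist_force: [-0.6, -0.3, 5.2]
gripper_width: 27.7
```

```bash
python3 st.py
```

```text
t 12.0667 pos [525.97 -54.18  79.7 ] yaw 84.8 F [-0.61 -0.34  5.19] M [ 0.021 -0.092 -0.031] w 27.7 j [-0.17  0.42  1.72  0.    1.   -1.65]
```

>>> arm_command(targets=[{"tx": 0,"ty": 0,"tz": 0,"twist": -4,"grip": 0.2},{"tx": 0,"ty": 0,"tz": 0,"twist": -8,"grip": 0.2},{"tx": 0,"ty": 0,"tz": 0,"twist": -12,"grip": 0.2},{"tx": 0,"ty": 0,"tz": 0,"twist": -16,"grip": 0.2},{"tx": 0,"ty": 0,"tz": 0,"twist": -18,"grip": 0.2}])

```text
time: 12.48
position: [526.0, -54.1, 79.7]
ee_rot: [2.623, 1.728, 0.001]
wrist_force: [0.3, 0.1, 5.1]
gripper_width: 27.9
```

```bash
python3 st.py
```

```text
t 12.4833 pos [525.97 -54.12  79.69] yaw 66.77 F [0.29 0.07 5.07] M [-0.002 -0.164  0.005] w 27.87 j [-0.17  0.42  1.72  0.    1.   -1.34]
```

>>> arm_command(targets=[{"tx": 0,"ty": 0,"tz": 0,"twist": -4,"grip": 0.2},{"tx": 0,"ty": 0,"tz": 0,"twist": -8,"grip": 0.2},{"tx": 0,"ty": 0,"tz": 0,"twist": -12,"grip": 0.2},{"tx": 0,"ty": 0,"tz": 0,"twist": -16,"grip": 0.2},{"tx": 0,"ty": 0,"tz": 0,"twist": -20,"grip": 0.2}])

```text
time: 12.9
position: [526.0, -54.1, 79.7]
ee_rot: [2.883, 1.248, 0.001]
wrist_force: [-0.3, -0.1, 4.8]
gripper_width: 27.9
```

```bash
python3 st.py
```

```text
t 12.9 pos [525.99 -54.14  79.71] yaw 46.8 F [-0.34 -0.07  4.79] M [-0.024 -0.104  0.035] w 27.86 j [-0.17  0.42  1.72  0.    1.   -0.99]
```

>>> arm_command(targets=[{"tx": 0,"ty": 0,"tz": 0,"twist": -3,"grip": 0.2},{"tx": 0,"ty": 0,"tz": 0,"twist": -6,"grip": 0.2},{"tx": 0,"ty": 0,"tz": 0,"twist": -9,"grip": 0.2},{"tx": 0,"ty": 0,"tz": 0,"twist": -12,"grip": 0.2},{"tx": 0,"ty": 0,"tz": 0,"twist": -15,"grip": 0.2}])

```text
time: 13.32
position: [526.0, -54.1, 79.7]
ee_rot: [3.021, 0.862, 0.001]
wrist_force: [0.3, 0.3, 5.2]
gripper_width: 27.7
```

```bash
python3 st.py
```

```text
t 13.3167 pos [525.97 -54.14  79.69] yaw 31.85 F [0.34 0.32 5.24] M [-0.018 -0.092 -0.008] w 27.72 j [-0.17  0.42  1.72  0.    1.   -0.73]
```

>>> arm_command(targets=[{"tx": 0,"ty": 0,"tz": 0,"twist": -3,"grip": 0.2},{"tx": 0,"ty": 0,"tz": 0,"twist": -6,"grip": 0.2},{"tx": 0,"ty": 0,"tz": 0,"twist": -9,"grip": 0.2},{"tx": 0,"ty": 0,"tz": 0,"twist": -12,"grip": 0.2},{"tx": 0,"ty": 0,"tz": 0,"twist": -14,"grip": 0.2}])

```text
time: 13.73
position: [526.0, -54.1, 79.7]
ee_rot: [3.103, 0.487, 0.001]
wrist_force: [-0.0, -0.2, 5.2]
gripper_width: 27.9
```

```bash
python3 st.py
```

```text
t 13.7333 pos [525.96 -54.13  79.69] yaw 17.84 F [-0.05 -0.17  5.21] M [-0.078 -0.143  0.013] w 27.87 j [-0.17  0.42  1.72  0.    1.   -0.48]
```

>>> arm_command(targets=[{"tx": 0,"ty": 0,"tz": 0,"twist": -2,"grip": 0.2},{"tx": 0,"ty": 0,"tz": 0,"twist": -4,"grip": 0.2},{"tx": 0,"ty": 0,"tz": 0,"twist": -6,"grip": 0.2},{"tx": 0,"ty": 0,"tz": 0,"twist": -6,"grip": 0.2}])

```text
time: 14.07
position: [525.9, -54.2, 79.7]
ee_rot: [3.125, 0.325, 0.001]
wrist_force: [-0.1, -0.5, 5.0]
gripper_width: 27.9
```

```bash
python3 st.py
```

```text
t 14.0667 pos [525.95 -54.15  79.68] yaw 11.87 F [-0.13 -0.48  4.95] M [-0.031 -0.085  0.001] w 27.86 j [-0.17  0.42  1.72  0.    1.   -0.38]
```

>>> arm_command(targets=[{"tx": 0,"ty": 0,"tz": 0,"twist": -2,"grip": 0.2},{"tx": 0,"ty": 0,"tz": 0,"twist": -4,"grip": 0.2},{"tx": 0,"ty": 0,"tz": 0,"twist": -4.9,"grip": 0.2},{"tx": 0,"ty": 0,"tz": 0,"twist": -4.9,"grip": 0.2}])

```text
time: 14.4
position: [526.0, -54.2, 79.7]
ee_rot: [3.136, 0.193, 0.001]
wrist_force: [0.8, 0.1, 4.9]
gripper_width: 27.8
```

```bash
python3 st.py
```

```text
t 14.4 pos [525.97 -54.15  79.68] yaw 7.03 F [0.75 0.13 4.92] M [-0.059 -0.085  0.011] w 27.84 j [-0.17  0.42  1.72  0.    1.   -0.29]
```

>>> arm_command(targets=[{"tx": 0,"ty": 0,"tz": 0.001,"twist": 0,"grip": 0.2},{"tx": 0,"ty": 0,"tz": 0.002,"twist": 0,"grip": 0.2},{"tx": 0,"ty": 0,"tz": 0.0022,"twist": 0,"grip": 0.2},{"tx": 0,"ty": 0,"tz": 0.0022,"twist": 0,"grip": 0.2}])

```text
time: 14.73
position: [525.9, -54.1, 80.7]
ee_rot: [3.136, 0.194, 0.001]
wrist_force: [8.1, -0.1, -10.6]
gripper_width: 27.7
```

```bash
python3 st.py
```

```text
t 14.7333 pos [525.89 -54.14  80.74] yaw 7.1 F [  8.06  -0.11 -10.63] M [-0.235 -1.813  0.005] w 27.73 j [-0.17  0.42  1.72  0.    1.   -0.3 ]
```

The foot holds: a pull stops against the lips (−10.6 N at +1 mm). I'll relax that, let go and retreat straight up.

>>> arm_command(targets=[{"tx": 0,"ty": 0,"tz": -0.0012,"twist": 0,"grip": 0.2},{"tx": 0,"ty": 0,"tz": -0.0012,"twist": 0,"grip": 0.2},{"tx": 0,"ty": 0,"tz": -0.0012,"twist": 0,"grip": 0.2}])

```text
time: 14.98
position: [525.9, -54.1, 80.6]
ee_rot: [3.135, 0.195, 0.001]
wrist_force: [3.1, 0.4, 0.8]
gripper_width: 28.0
```

```bash
python3 st.py
```

```text
t 14.9833 pos [525.9  -54.13  80.63] yaw 7.1 F [3.08 0.38 0.76] M [-0.116 -0.808  0.014] w 27.95 j [-0.17  0.42  1.72  0.    1.   -0.3 ]
```

>>> arm_command(targets=[{"tx": 0,"ty": 0,"tz": 0,"twist": 0,"grip": 0.31},{"tx": 0,"ty": 0,"tz": 0,"twist": 0,"grip": 0.35},{"tx": 0,"ty": 0,"tz": 0,"twist": 0,"grip": 0.45},{"tx": 0,"ty": 0,"tz": 0,"twist": 0,"grip": 0.55},{"tx": 0,"ty": 0,"tz": 0,"twist": 0,"grip": 0.55}], grip_force=10)

```text
time: 15.4
position: [525.5, -54.1, 80.3]
ee_rot: [-3.135, -0.194, 0.001]
wrist_force: [0.7, 0.4, 0.3]
gripper_width: 49.5
```

```bash
python3 st.py
```

```text
t 15.4 pos [525.51 -54.12  80.34] yaw 7.09 F [0.71 0.37 0.28] M [ 0.023 -0.114 -0.046] w 49.51 j [-0.17  0.42  1.72 -0.    1.   -0.3 ]
```

>>> arm_command(targets=[{"tx": 0,"ty": 0,"tz": 0.015,"twist": 0,"grip": 0.55},{"tx": 0,"ty": 0,"tz": 0.045,"twist": 0,"grip": 0.55},{"tx": 0,"ty": 0,"tz": 0.08,"twist": 0,"grip": 0.55},{"tx": 0,"ty": 0,"tz": 0.12,"twist": 0,"grip": 0.55},{"tx": 0,"ty": 0,"tz": 0.16,"twist": 0,"grip": 0.55}])

```text
time: 15.82
position: [525.1, -54.0, 242.1]
ee_rot: [-3.135, -0.194, 0.001]
wrist_force: [0.8, -0.3, 0.4]
gripper_width: 51.5
```

>>> arm_command(targets=[{"tx": 0,"ty": -0.03,"tz": 0.03,"twist": 0,"grip": 0.55},{"tx": 0,"ty": -0.06,"tz": 0.06,"twist": 0,"grip": 0.55},{"tx": 0,"ty": -0.09,"tz": 0.08,"twist": 0,"grip": 0.55},{"tx": 0,"ty": -0.09,"tz": 0.08,"twist": 0,"grip": 0.55},{"tx": 0,"ty": -0.09,"tz": 0.08,"twist": 0,"grip": 0.55}])

```text
time: 16.23
position: [525.6, -145.2, 320.9]
ee_rot: [3.135, 0.191, 0.002]
wrist_force: [-0.7, 0.5, -0.4]
gripper_width: 51.7
```

```bash
python3 st.py; python3 cap.py w5
```

```text
t 16.2333 pos [ 525.6  -145.22  320.95] yaw 6.97 F [-0.68  0.52 -0.4 ] M [-0.072 -0.085  0.012] w 51.67 j [-0.34  0.23  1.38  0.    1.52 -0.46]
16.2833 [ 525.4 -144.2  319.9] [-3.1352e+00 -1.9290e-01  1.0000e-03] [-0.5   0.31  0.24]
[[0.993, -0.118, -0.029, 517.185], [0.121, 0.966, 0.229, -79.542], [0.001, -0.23, 0.973, 480.758], [0.0, 0.0, 0.0, 1.0]]
```

View pics/w5.png

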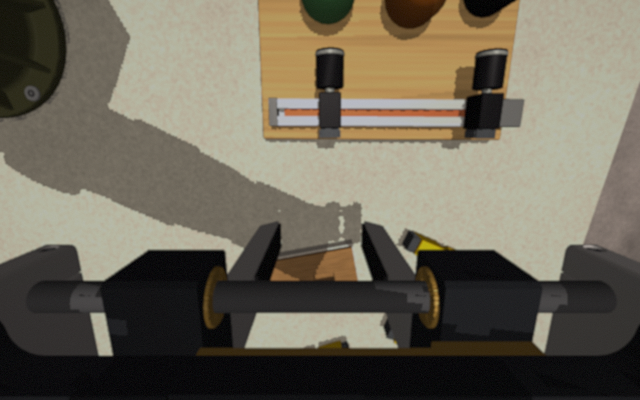

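The fitted lamp (housing at (330,110), spot at (330,70)) stands upright and square across the track, parallel to the second lamp. It points straight at the green bottle at (328,5). The gripper is well clear, so I'm handing in.

```bash
python3 -c "
from station import robot
print(robot.finish_job())"
```

```text
the job is handed in; nothing more can be done
None
```

The black spotlight is fitted in the track at about board x = −82 mm, square across it and pointing straight at the green bottle. I handed the job in at about 16.3 s of the 59 s allowed.

- **Insertion:** I felt the foot into the slot. A sideways touch of up to 1.6 N went away after a 0.5 mm shift. I then pressed it about 3.3 mm into the spring with roughly 7 N.
- **Turn:** It went the full quarter turn clockwise with no noticeable resistance, ending at 7° yaw, in line with the board.
- **Hold:** Before letting go I pulled up lightly, and the foot stopped against the lips at about −10.6 N after 1 mm, with 8 N of side force. I relaxed that pull before opening the gripper.
- **Last picture:** The lamp is upright, parallel to the second lamp, and the gripper is clear. The bottles and vase are only partly in view and look undisturbed. The carton is out of that view, but the arm never went near it.

The first set of move commands was refused because some keys were missing, and nothing moved. None of the final checks disagreed.

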